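# Set retaining-ring tweezers to the marked gap

## Task

Get the bench-mounted sprung tweezers ready to take a retaining ring: first slide the transport lock by its upright knob all the way back to its end stop at the heel, then squeeze the two finger posts together until the pointer of the one leg stands over the notch in the index rider on the other leg's cross bar. Finish while still holding the squeeze: keep the gripper on both legs with the pointer steady in the notch, and leave the loose things nearby where they lie.

Things in the scene. Friction and masses are not known exactly. Their poses are not given: they have to be found in the camera images.
- stand: Steel stand of the tweezers, fixed to the bench: base plate 132 x 64 x 12 mm, grey heel block (top z = 66 mm) at its rear. Origin on the bench top under the midpoint between the two finger posts; +x runs along the tweezers from tips to heel, +y to the leg with the cross bar, z up. Legs: upright flat bars, z = 45 to 63 mm, hinged at x = 95 mm, y = +-16 mm; their tips end at x = -24 mm.
- lock (a joint): Travel of the transport lock along the stand's +x, in m: 0 to 0.006 at the start (its key stands between lugs on the legs and blocks the squeeze), 0.030 at the end stop at the heel. Stiff sliding, 2.5 N; it stays where it is left.
- lock_knob (a point): Point on the axis of the lock's round upright black knob, at z = 94 mm: the knob is 16 mm in diameter, from z = 76 to 110 mm. In the stand's frame it lies at x = 30 mm plus the lock's travel, y = 0. The lock's flat strap under the knob is at z = 66 to 71 mm, 12 mm wide, the legs beside it reach up to z = 63 mm.
- bar_leg (a joint): Angle of the leg that carries the cross bar, in rad: 0 = open, grows as it is squeezed inward, at most 0.14. Its own spring pushes it open: at the post 3 N at first, about 9 N at the smallest marked gap; it springs back when let go.
- pointer_leg (a joint): Angle of the leg that carries the pointer, in rad: 0 = open, grows as it is squeezed inward, at most 0.14. Its own spring pushes it open: at the post 3 N at first, about 9 N at the smallest marked gap; it springs back when let go.
- bar_leg_post (a point): The cross-bar leg's finger post: upright, round, 18 mm diameter, z = 40 to 98 mm; this point on its axis at z = 80 mm, 95 mm in front of the hinge pins, open at x = 0, y = +24 mm of the stand. Both posts open: 66 mm over their outsides. Beside them is free space down to the bench.
- pointer_leg_post (a point): The pointer leg's finger post: upright, round, 18 mm diameter, z = 40 to 98 mm; this point on its axis at z = 80 mm, 95 mm in front of the hinge pins, open at x = 0, y = -24 mm of the stand.
- index_rider (a joint): The marked gap, in m, 0.014 to 0.028, set differently each time: where the aluminium index rider is clamped (30 N) on the cross bar. The pointer is over the notch's middle when 0.040 - 0.131 * (bar_leg + pointer_leg angles) equals it; the width over the outsides of the posts is 0.066 - 0.095 * (sum of the angles).
- notch (a point): Middle of the notch in the index rider, at z = 52 mm, 36 mm in front of the posts' line when open. The notch is 7 mm wide and open to the front. Its y axis is along the cross bar.
- pointer (a point): Reading point of the pointer, a dark needle 2.4 mm wide on the tip of the other leg, at z = 56 mm, just above the rider; open it lies 36 mm in front of the posts, 20 mm to the pointer leg's side of the middle.
- bearing: Loose ball bearing, 52 mm in diameter, 15 mm high, lying on the bench near the tweezers; origin under its centre. Not to be moved.
- tape: Loose roll of tape, 68 mm in diameter, 19 mm high; origin under its centre. Not to be moved.
- carton: Loose small carton, 66 x 66 x 22 mm; origin under its centre. Not to be moved.

How it is judged:
By the outcome, as a careful person would: the job done as asked, in the order asked, and still so for the second after the job is handed in, while the arm keeps its last pose, push and grip.
It also fails if it takes over 48 s, if anything falls off the work surface, if the arm or the gripper's body presses on something with over 40 N, if the wrist force passes 120 N, or if a joint passes its speed limit or range.

## Robot

A 7-joint arm with a two-finger parallel gripper is mounted at the origin on a cart in front of the work surface, level with it; the furniture and walls round the work are solid. World frame = base frame: x ahead of the robot, y to its left, z up, the work surface at z = 0. Lengths are in mm, angles in rad, forces in N, time in s.
With the tool pointing down it reaches from about 425 to 1025 mm from the base axis. Payload 9.4 kg.
Tool frame: the origin (TCP) lies midway between the tips of the shut fingers; the grasp point (between the pads) lies 19 mm behind it (grip_point_offset is the distance from the TCP to the grasp point, in mm); z points along the fingers, y is the line along which they close (so a half turn about z gives the same grasp; the last joint's range is limited). The gripper opens to 93 mm and grips with 3 to 60 N. Pads are 15 mm wide; open, the fingers measure 128 mm over their backs; the gripper's body (75 mm by 188 mm) begins 65 mm behind the grasp point.
Start: joints at [-1.41, 0.599, -0.003, 1.599, 0.002, 0.943, -0.08], TCP at [170.789, 704.596, 218.618] pointing down, gripper open.
Joint ranges: [-2.57, 2.57], [-0.35, 1.97], [-1.29, 1.29], [0.11, 2.56], [-1.05, 4.19], [0.11, 1.86], [-2.63, 2.63]. Speed limits (rad/s): [2.22, 2.22, 3.01, 3.01, 3.14, 3.14, 3.14].

## Interface

Orientations are given as [roll, pitch, yaw] about the fixed x, y, z axes, in that order (R = Rz(yaw) Ry(pitch) Rx(roll)).
In Python, from workcell import * gives the robot as it stands.
- The arm moves only by the tool arm_command, never from a script. Its argument "series" is a list of rows, each a list of 7 numbers: the shift along the tool's x, y, z in m, then the turn, a rotation vector about the tool's x, y, z in rad, then the opening, from -1 (shut) to 1 (fully open). In form: [[x, y, z, rx, ry, rz, grip], ...]. A call has 1 to 20 rows; each row shifts and turns the commanded pose from where the row before left it, along the tool's axes as they then stand; what a row does not reach is not made up. A row lasts 1/12 s, in which the tool goes at most 41.7 mm and 7.16 degrees, less where a joint would pass 70% of its speed; a pose out of reach is approached as far as the arm can. A call is refused whole if a number of a shift passes 0.0417 or a number of a turn 0.125, either way. A call with a gripper value outside its range is refused whole. The fingers move at their own pace and stop on an object; "squeeze" is the grip in N (left out, the last holds). Time passes only in rows, so rows that do not move let the fingers close. It gives the time, the measured TCP pose, the force, the opening and the grip force at its end, in the units of the state.
- observe(): the state, without advancing time (a new reading comes with each control period).
- read_camera(name): name is "scene" or "top" or "wrist"; returns (picture, depth): 384x512x3 uint8, red, green, blue; 384x512 float32, mm along the optical axis (not along the pixel's ray), 0 where there is no reading.
- calibration(name): a dict with "fx", "fy", "cx", "cy" (pixels), "extrinsics" (4x4, takes a point from world to camera coordinates); the wrist camera has in their place "T_tool_cam" (4x4, takes a point from camera to tool coordinates, whose origin is the TCP and whose axes are the flange's). Camera axes: x right, y up, looking along -z (the intrinsics and any distortion apply to the point x, -y, -z); pixel columns grow to the right and rows downward; lengths in mm; the calibration is good to about 2 mm. A picture is of the moment at which its call begins: read the wrist's pose just before it. calibration takes no time and is no camera call.
- job_done(): hands the job in; it is judged then, once.
Trained networks look in the newest picture that a camera, given by its name, has taken for a name from the list of things; names that differ only in an ending like _2 or _b are one class to them, and where a whole thing is asked for, a point or a joint stands for the part that bears it (a point fixed in the world has none). Each returns a list of dicts, best first, with "p" (0 to 1); they miss things now and then, are a little off and sometimes report something else, mostly with a low value. They report only what shows in the picture. A call takes as long as a camera call.
- trace(camera, target): "pixels" (384x512 bool, what is visible of it) and "bbox" ([left, top, right, bottom] in pixels, round what is visible of it).
The state is a dict: "t": time; "q": joint angles; "qvel": joint speeds; "joint_torque": joint torques, N m; "tcp_pos": TCP position; "tool_rot": TCP orientation; "contact_force": force on the tool from outside, world axes, zero at the start; "ft_torque": the same for the moment, N m; "opening": opening from 0.0 (shut) to 1.0 (fully open); "grasp_force": force on a finger pad.
Only numpy, scipy, OpenCV 4.12 (cv2) and the standard library are available. Lean on these libraries where they do the work, as an engineer would, in place of code of your own. Each camera call takes 0.05 s, during which the arm holds its last target. There are 200 camera calls.

## Working session

There is one attempt and no reset: what is moved stays moved. The work goes in short steps, Python scripts to look and compute and a tool call to move; the robot and the scene stay as the last step left them, time stands still between calls to the robot, and variables do not carry over. Pictures are saved under pics/ and viewed, at most 10 in all, crops included, and the job is handed in when it is done.

Besides the shell and the picture viewer there is one more tool, called after ">>>" as name([rows], argument=value, ...), one row to a line, values as JSON. arm_command: Moves the arm, as the interface text tells. Its arguments: {"type":"object","properties":{"series":{"type":"array","items":{"type":"array","items":{"type":"number"}}},"squeeze":{"type":"number"}},"required":["series"]}

```bash
mkdir -p pics
python3 - <<'E'
from workcell import *
import cv2,numpy as np
s=observe();print(s['t'],s['tcp_pos'],s['tool_rot'],s['opening'])
ims=[]
for n in("scene","top"):
    p,d=read_camera(n);ims.append(p);c=calibration(n);print(n,c)
    for t in("stand","lock_knob","bar_leg_post","pointer_leg_post","notch","pointer","bearing","tape","carton"):
        r=trace(n,t)
        for q in r[:2]:
            m=q["pixels"];print(n,t,round(q["p"],2),q["bbox"],m.sum())
    cv2.imwrite(f"pics/{n}1.png",p[...,::-1])
print(calibration("wrist"))
E
```

```text
0.0 [170.68563595 704.0922759  217.7473558 ] [-3.14000009e+00  1.35917587e-04  2.90387042e+00] 1.0006783685685423
scene {'fx': 413.28027602948185, 'fy': 413.28027602948185, 'cx': 248.1768045387118, 'cy': 191.36447886138714, 'extrinsics': array([[-7.75540972e-01, -6.31287785e-01, -3.45437075e-03,
         6.65422024e+02],
       [ 3.12909577e-01, -3.89152250e-01,  8.66399517e-01,
        -1.31486110e+02],
       [-5.48291708e-01,  6.70847418e-01,  4.99339508e-01,
        -8.96744535e+02],
       [ 0.00000000e+00,  0.00000000e+00,  0.00000000e+00,
         1.00000000e+00]])}
scene stand 0.9 [211.4, 188.5, 275.1, 242.8] 2139
scene lock_knob 0.48 [236.2, 187.5, 255.9, 206.2] 169
scene bar_leg_post 0.91 [213.4, 193.3, 234.7, 231.3] 348
scene pointer_leg_post 0.79 [226.0, 199.4, 258.6, 225.7] 381
scene pointer 0.94 [219.7, 199.4, 258.7, 226.6] 409
scene tape 0.82 [177.2, 200.1, 210.0, 218.9] 449
scene tape 0.25 [215.1, 217.3, 224.4, 224.4] 51
scene carton 0.81 [210.8, 179.2, 246.8, 203.2] 430
scene carton 0.26 [215.7, 196.2, 234.9, 231.6] 372
top {'fx': 369.4170531973964, 'fy': 369.4170531
[... 747 characters left out ...]
 notch 0.57 [223.1, 182.5, 260.3, 193.7] 185
top pointer 0.5 [220.6, 183.2, 261.6, 194.5] 201
top bearing 0.65 [277.0, 238.4, 293.7, 261.7] 296
top tape 0.61 [220.4, 117.8, 248.0, 145.7] 388
top carton 0.79 [271.2, 117.1, 304.4, 149.1] 683
{'fx': 272.56369687486466, 'fy': 272.56369687486466, 'cx': 254.73161493559664, 'cy': 189.89040916152925, 'T_tool_cam': array([[ 3.44694944e-04,  9.65876567e-01,  2.59002584e-01,
         7.08055634e+01],
       [ 9.99999883e-01, -2.45358545e-04, -4.15860078e-04,
        -1.28085820e+00],
       [-3.38121007e-04,  2.59002697e-01, -9.65876539e-01,
        -1.66255513e+02],
       [ 0.00000000e+00,  0.00000000e+00,  0.00000000e+00,
         1.00000000e+00]])}
```

```bash
cat > h.py <<'E'
from workcell import *
import cv2,numpy as np
from scipy.spatial.transform import Rotation as R
def cam_to_world(n,pts,z,s=None):
    """pts Nx2 pixels, z depth along axis (mm)"""
    c=calibration(n);pts=np.atleast_2d(pts).astype(float);z=np.atleast_1d(z)
    p=np.c_[(pts[:,0]-c['cx'])/c['fx']*z,-(pts[:,1]-c['cy'])/c['fy']*z,-z]
    if n=="wrist":
        T=c['T_tool_cam'];p=p@T[:3,:3].T+T[:3,3]
        return p@R.from_euler('xyz',s['tool_rot']).as_matrix().T+s['tcp_pos']
    E=np.linalg.inv(c['extrinsics']);return p@E[:3,:3].T+E[:3,3]
def onplane(n,pts,h,s=None):
    a=cam_to_world(n,pts,100,s);b=cam_to_world(n,pts,200,s)
    return a+(b-a)*((h-a[:,2])/(b[:,2]-a[:,2]))[:,None]
E
python3 - <<'E'
from h import *
p=cv2.imread("pics/top1.png")[105:275,200:320];q=cv2.imread("pics/scene1.png")[160:260,160:300]
cv2.imwrite("pics/a.png",cv2.resize(p,None,fx=3.5,fy=3.5,interpolation=2))
P,d=read_camera("top")
for t in("stand","lock_knob","bearing","tape","carton"):
    r=trace("top",t)
    if r:
        m=r[0]["pixels"];v,u=np.nonzero(m);w=cam_to_world("top",np.c_[u,v],d[v,u]);print(t,np.median(w,0).round(),w.min(0).round(),w.max(0).round())
v,u=np.mgrid[140:215,200:300];v=v.ravel();u=u.ravel();w=cam_to_world("top",np.c_[u,v],d[v,u])
for lo,hi in((105,115),(92,101),(58,70)):
    k=(w[:,2]>lo)&(w[:,2]<hi);print(lo,hi,k.sum(),w[k].mean(0).round(1));
    if k.sum()<90:print(np.c_[u,v][k].tolist())
E
```

```text
stand [585. 344.  60.] [453. 272.  -9.] [632. 432. 941.]
lock_knob [588. 338.  71.] [583. 302.  63.] [595. 367. 111.]
bearing [419. 261.   7.] [394. 234. -10.] [453. 339. 941.]
tape [732. 378.  13.] [453. 339.  -9.] [772. 412. 941.]
carton [719. 253.  17.] [453. 213.  -7.] [759. 339. 941.]
105 115 37 [590.8 358.7 109.4]
[[243, 172], [244, 172], [245, 172], [242, 173], [243, 173], [244, 173], [245, 173], [246, 173], [241, 174], [242, 174], [243, 174], [244, 174], [245, 174], [246, 174], [247, 174], [241, 175], [242, 175], [243, 175], [244, 175], [245, 175], [246, 175], [247, 175], [241, 176], [242, 176], [243, 176], [244, 176], [245, 176], [246, 176], [247, 176], [242, 177], [243, 177], [244, 177], [245, 177], [246, 177], [243, 178], [244, 178], [245, 178]]
92 101 98 [592.3 392.3  97.1]
58 70 462 [588.1 324.4  64.8]
```

View pics/a.png

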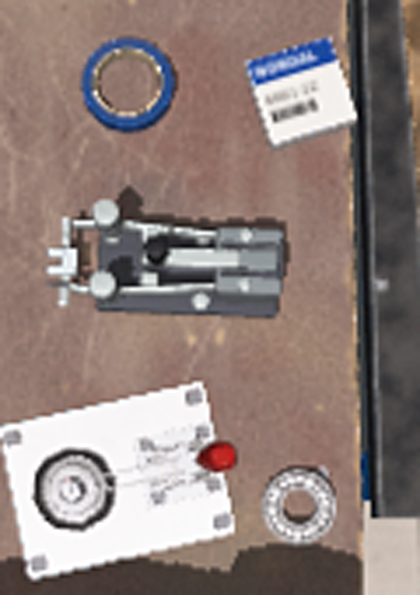

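Run:
```python
from h import *
P,d=read_camera("top")
v,u=np.mgrid[140:215,200:300];v=v.ravel();u=u.ravel();w=cam_to_world("top",np.c_[u,v],d[v,u])
k=(w[:,2]>92)&(w[:,2]<101);W=w[k]
W=W[W[:,1]>365]
for sgn in(1,-1):
    g=W[(W[:,0]-592)*sgn>0];print(len(g),g.mean(0).round(1),g.min(0).round(),g.max(0).round())
for n,a in(("red",(215-8,175,450,480)),):pass
v,u=np.mgrid[210:275,200:300];v=v.ravel();u=u.ravel();w=cam_to_world("top",np.c_[u,v],d[v,u]);k=(w[:,2]>8)&(w[:,2]<300);print(w[k].min(0),w[k].max(0))
```

```text
48 [616.5 391.7  97.4] [608. 384.  92.] [624. 401. 100.]
48 [568.5 394.2  97.2] [561. 387.  92.] [577. 401. 101.]
[373.52906535 236.10087556   8.0090283 ] [507.05663435 472.17612331 153.10359355]
```

```bash
cat >> h.py <<'E'
def plan(pos,yaw,n,g,s=None,nd=4):
    s=s or observe();r0=R.from_euler('xyz',s['tool_rot']);y0=r0.as_euler('xyz')[2]
    tgt=R.from_euler('xyz',[np.pi,0,yaw]);rv=(r0.inv()*tgt).as_rotvec()/n
    p=np.array(s['tcp_pos'])+0;dp=(np.array(pos)-p)/n/1000;rows=[];r=r0
    for i in range(n):
        rows.append([round(float(x),nd) for x in r.inv().apply(dp)]+[round(float(x),3) for x in rv]+[g]);r=r*R.from_rotvec(rv)
    print(str(rows).replace(' ',''))
E
python3 - <<'E'
from h import *
plan([591,362,218],1.52,19,1)
E
```

```text
[[-0.0257,-0.0123,0.0,0.0,0.0,0.073,1],[-0.0266,-0.0104,0.0,0.0,0.0,0.073,1],[-0.0273,-0.0084,0.0,0.0,0.0,0.073,1],[-0.0278,-0.0064,0.0,0.0,0.0,0.073,1],[-0.0282,-0.0044,0.0,0.0,0.0,0.073,1],[-0.0284,-0.0023,0.0,0.0,0.0,0.073,1],[-0.0285,-0.0003,0.0,0.0,0.0,0.073,1],[-0.0285,0.0018,0.0,0.0,0.0,0.073,1],[-0.0283,0.0039,0.0,0.0,0.0,0.073,1],[-0.0279,0.0059,0.0,0.0,0.0,0.073,1],[-0.0274,0.0079,0.0,0.0,0.0,0.073,1],[-0.0268,0.0099,0.0,0.0,0.0,0.073,1],[-0.026,0.0118,0.0,0.0,0.0,0.073,1],[-0.025,0.0137,0.0,0.0,0.0,0.073,1],[-0.024,0.0155,0.0,0.0,0.0,0.073,1],[-0.0228,0.0172,0.0,0.0,0.0,0.073,1],[-0.0215,0.0188,0.0,0.0,0.0,0.073,1],[-0.02,0.0203,0.0,0.0,0.0,0.073,1],[-0.0185,0.0217,0.0,0.0,0.0,0.073,1]]
```

>>> arm_command([
  [-0.0257,-0.0123,0.0,0.0,0.0,0.073,1],
  [-0.0266,-0.0104,0.0,0.0,0.0,0.073,1],
  [-0.0273,-0.0084,0.0,0.0,0.0,0.073,1],
  [-0.0278,-0.0064,0.0,0.0,0.0,0.073,1],
  [-0.0282,-0.0044,0.0,0.0,0.0,0.073,1],
  [-0.0284,-0.0023,0.0,0.0,0.0,0.073,1],
  [-0.0285,-0.0003,0.0,0.0,0.0,0.073,1],
  [-0.0285,0.0018,0.0,0.0,0.0,0.073,1],
  [-0.0283,0.0039,0.0,0.0,0.0,0.073,1],
  [-0.0279,0.0059,0.0,0.0,0.0,0.073,1],
  [-0.0274,0.0079,0.0,0.0,0.0,0.073,1],
  [-0.0268,0.0099,0.0,0.0,0.0,0.073,1],
  [-0.026,0.0118,0.0,0.0,0.0,0.073,1],
  [-0.025,0.0137,0.0,0.0,0.0,0.073,1],
  [-0.024,0.0155,0.0,0.0,0.0,0.073,1],
  [-0.0228,0.0172,0.0,0.0,0.0,0.073,1],
  [-0.0215,0.0188,0.0,0.0,0.0,0.073,1],
  [-0.02,0.0203,0.0,0.0,0.0,0.073,1],
  [-0.0185,0.0217,0.0,0.0,0.0,0.073,1],
  [0,0,0,0,0,0,1],
])

```text
t: 3.02
tcp_pos: [595.4, 355.7, 219.1]
tool_rot: [3.138, 0.002, 1.506]
contact_force: [0.1, -1.3, -0.7]
opening: 0.999
grasp_force: 0.0
```

Run:
```python
from h import *
s=observe();print(s['t'],s['tcp_pos'],s['tool_rot'],s['q'])
P,d=read_camera("wrist");cv2.imwrite("pics/w1.png",P[...,::-1])
v,u=np.mgrid[0:384,0:512];v=v.ravel();u=u.ravel();k=d[v,u]>0;u=u[k];v=v[k];w=cam_to_world("wrist",np.c_[u,v],d[v,u],s)
def cl(lo,hi):
    m=np.zeros((384,512),np.uint8);k=(w[:,2]>lo)&(w[:,2]<hi)&(abs(w[:,0]-592)<70)&(w[:,1]<450)&(w[:,1]>250);m[v[k],u[k]]=1
    n,l,st,c=cv2.connectedComponentsWithStats(m)
    L=l[v,u]
    for i in range(1,n):
        if st[i,4]>60:
            g=w[L==i];print(lo,hi,st[i].tolist(),g.mean(0).round(1),((g.min(0)+g.max(0))/2).round(1),np.ptp(g,axis=0).round(1))
cl(106,115);cl(94,102);cl(63,68)
```

```text
3.0167 [595.35003977 355.71270227 219.1134908 ] [3.13795784e+00 2.23349971e-03 1.50580607e+00] [-0.8639011   0.58450975  0.38689353  1.69569896 -0.26160275  0.91122811
 -0.43908922]
106 115 [243, 177, 15, 15, 176] [591.6 358.5 109.8] [591.6 358.2 109.5] [14.9 14.7  6. ]
94 102 [264, 141, 17, 18, 221] [617.2 391.3  98.1] [617.  391.1  97.7] [16.9 17.6  5.5]
94 102 [219, 142, 17, 17, 223] [569.5 393.8  97.8] [569.5 393.8  97.4] [17.1 16.9  5.1]
63 68 [259, 158, 12, 31, 124] [609.5 360.8  63.9] [609.  359.1  64.5] [14.3 36.4  3. ]
63 68 [230, 162, 13, 18, 100] [575.3 363.8  64. ] [575.  365.2  64.5] [13.7 20.9  3.1]
63 68 [233, 200, 37, 42, 826] [588.5 295.4  65.8] [588.3 300.2  65.5] [46.9 55.5  4.9]
```

View pics/w1.png

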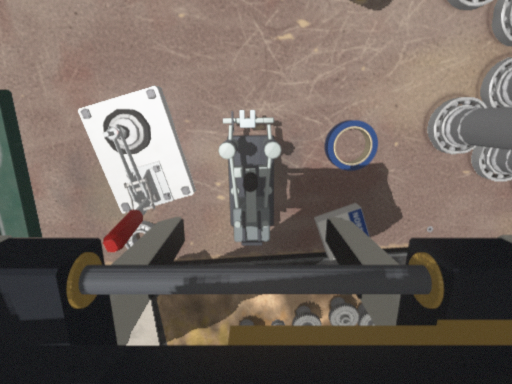

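Run:
```python
from h import *
s=observe();P,d=read_camera("wrist")
v,u=np.mgrid[60:235,80:205];v=v.ravel();u=u.ravel();w=cam_to_world("wrist",np.c_[u,v],d[v,u],s)
for a,b in((30,60),(60,90),(90,120),(120,150),(150,250)):
    k=(w[:,2]>a)&(w[:,2]<b)&(w[:,0]<540);
    if k.any():print(a,b,k.sum(),w[k].min(0).round(),w[k].max(0).round())
plan([591.5,358.3,140],1.518,5,0.2)
```

```text
30 60 1575 [419. 321.  30.] [468. 435.  60.]
60 90 276 [428. 318.  60.] [469. 425.  90.]
90 120 276 [451. 315.  90.] [465. 333. 120.]
120 150 189 [452. 318. 120.] [466. 330. 141.]
150 250 172 [533. 369. 222.] [540. 370. 248.]
[[-0.0004,0.0001,0.0157,0.0,0.0,-0.001,0.2],[-0.0004,0.0001,0.0157,0.0,0.0,-0.001,0.2],[-0.0004,0.0001,0.0157,0.0,0.0,-0.001,0.2],[-0.0004,0.0001,0.0157,0.0,0.0,-0.001,0.2],[-0.0004,0.0001,0.0157,0.0,0.0,-0.001,0.2]]
```

>>> arm_command([
  [-0.0004,0.0001,0.0157,0,0,-0.001,0.2],
  [-0.0004,0.0001,0.0157,0,0,-0.001,0.2],
  [-0.0004,0.0001,0.0157,0,0,-0.001,0.2],
  [-0.0004,0.0001,0.0157,0,0,-0.001,0.2],
  [-0.0004,0.0001,0.0157,0,0,-0.001,0.2],
  [0,0,0,0,0,0,0.2],
  [0,0,0,0,0,0,0.2],
  [0,0,0,0,0,0,0.2],
], squeeze=15)

```text
t: 3.78
tcp_pos: [590.7, 360.3, 141.0]
tool_rot: [3.141, -0.001, 1.523]
contact_force: [0.5, -0.5, 0.3]
opening: 0.602
grasp_force: 0.0
```

Run:
```python
from h import *
s=observe();print(s['t'],s['tcp_pos'],s['tool_rot'],s['opening'])
plan([591.5,358.3,79],1.518,4,0.2)
```

```text
3.7833 [590.67843553 360.3241266  140.96858803] [ 3.14118871e+00 -7.74022262e-04  1.52316060e+00] 0.6022638118079741
[[-0.0005,0.0002,0.0155,0.0,-0.0,0.001,0.2],[-0.0005,0.0002,0.0155,0.0,-0.0,0.001,0.2],[-0.0005,0.0002,0.0155,0.0,-0.0,0.001,0.2],[-0.0005,0.0002,0.0155,0.0,-0.0,0.001,0.2]]
```

Descend, then close on the knob.

>>> arm_command([
  [-0.0005,0.0002,0.0155,0,0,0.001,0.2],
  [-0.0005,0.0002,0.0155,0,0,0.001,0.2],
  [-0.0005,0.0002,0.0155,0,0,0.001,0.2],
  [-0.0005,0.0002,0.0155,0,0,0.001,0.2],
  [0,0,0,0,0,0,0.2],
  [0,0,0,0,0,0,0.2],
  [0,0,0,0,0,0,-0.5],
  [0,0,0,0,0,0,-0.8],
  [0,0,0,0,0,0,-0.8],
  [0,0,0,0,0,0,-0.8],
  [0,0,0,0,0,0,-0.8],
  [0,0,0,0,0,0,-0.8],
], squeeze=15)

```text
t: 4.78
tcp_pos: [591.7, 357.4, 78.4]
tool_rot: [3.141, -0.0, 1.518]
contact_force: [-0.9, 0.3, 0.4]
opening: 0.219
grasp_force: 0.0
```

>>> arm_command([
  [0,0,0,0,0,0,-1],
  [0,0,0,0,0,0,-1],
  [0,0,0,0,0,0,-1],
  [0,0,0,0,0,0,-1],
], squeeze=20)

```text
t: 5.12
tcp_pos: [591.3, 357.4, 78.3]
tool_rot: [-3.141, -0.0, 1.518]
contact_force: [-1.5, -0.3, 4.6]
opening: 0.166
grasp_force: 20.0
```

>>> arm_command([
  [-0.003,0,0,0,0,0,-1],
  [-0.003,0,0,0,0,0,-1],
  [-0.003,0,0,0,0,0,-1],
  [-0.003,0,0,0,0,0,-1],
  [-0.003,0,0,0,0,0,-1],
  [-0.003,0,0,0,0,0,-1],
  [-0.003,0,0,0,0,0,-1],
  [-0.002,0,0,0,0,0,-1],
  [0,0,0,0,0,0,-1],
  [0,0,0,0,0,0,-1],
  [0,0,0,0,0,0,-1],
])

```text
t: 6.03
tcp_pos: [590.1, 333.5, 78.3]
tool_rot: [-3.141, 0.001, 1.517]
contact_force: [-3.4, 0.2, 6.5]
opening: 0.165
grasp_force: 20.0
```

>>> arm_command([
  [-0.001,0,0,0,0,0,-1],
  [-0.001,0,0,0,0,0,-1],
  [-0.001,0,0,0,0,0,-1],
  [0,0,0,0,0,0,-1],
  [0,0,0,0,0,0,-1],
])

```text
t: 6.45
tcp_pos: [590.0, 331.7, 78.3]
tool_rot: [-3.141, -0.001, 1.518]
contact_force: [-3.2, 4.0, 4.1]
opening: 0.167
grasp_force: 20.0
```

>>> arm_command([
  [-0.001,0,0,0,0,0,-1],
  [-0.001,0,0,0,0,0,-1],
  [-0.001,0,0,0,0,0,-1],
  [0,0,0,0,0,0,-1],
  [0,0,0,0,0,0,-1],
])

```text
t: 6.87
tcp_pos: [590.0, 331.4, 78.3]
tool_rot: [3.141, -0.004, 1.52]
contact_force: [-2.4, 9.9, 3.0]
opening: 0.166
grasp_force: 20.0
```

>>> arm_command([
  [0,0,0,0,0,0,0.3],
  [0,0,0,0,0,0,0.3],
  [0,0,0,0,0,0,0.3],
  [0,0,0,0,0,0,0.3],
  [0,0,-0.008,0,0,0,1],
  [0,0,-0.015,0,0,0,1],
  [0,0,-0.015,0,0,0,1],
  [0,0,-0.015,0,0,0,1],
  [0,0,-0.015,0,0,0,1],
  [0,0,-0.01,0,0,0,1],
  [0,0,0,0,0,0,1],
  [0,0,0,0,0,0,1],
  [0,0,0,0,0,0,1],
  [0,0,0,0,0,0,1],
])

```text
t: 8.03
tcp_pos: [589.6, 328.1, 155.2]
tool_rot: [-3.14, 0.001, 1.518]
contact_force: [-0.5, 1.0, -0.6]
opening: 0.996
grasp_force: 0.0
```

Run:
```python
from h import *
s=observe();print(s['t'],s['tcp_pos'],s['tool_rot'],s['opening'])
P,d=read_camera("wrist");cv2.imwrite("pics/w2.png",P[...,::-1])
v,u=np.mgrid[0:384,0:512];v=v.ravel();u=u.ravel();k=d[v,u]>0;u=u[k];v=v[k];w=cam_to_world("wrist",np.c_[u,v],d[v,u],s)
for lo,hi in((104,116),(93,103)):
    m=np.zeros((384,512),np.uint8);k=(w[:,2]>lo)&(w[:,2]<hi)&(abs(w[:,0]-592)<45)&(w[:,1]<450)&(w[:,1]>250);m[v[k],u[k]]=1
    n,l,st,c=cv2.connectedComponentsWithStats(m);L=l[v,u]
    for i in range(1,n):
        if st[i,4]>60:
            g=w[L==i];print(lo,st[i].tolist(),((g.min(0)+g.max(0))/2).round(1),np.ptp(g,axis=0).round(1))
plan([593.3,392.6,145],1.518,4,1)
```

```text
8.0333 [589.56156091 328.12344378 155.1777095 ] [-3.14044884e+00  8.90951057e-04  1.51786009e+00] 0.99627521714992
104 [245, 190, 20, 20, 298] [590.2 332.7 108.1] [15.6 15.4  7.6]
93 [274, 113, 22, 23, 389] [617.3 391.2  96.9] [17.  17.3  7. ]
93 [214, 114, 22, 23, 392] [569.4 393.1  96.7] [16.9 17.3  6.7]
[[0.0161,0.0001,0.0025,-0.0,0.0,-0.0,1],[0.0161,0.0001,0.0025,-0.0,0.0,-0.0,1],[0.0161,0.0001,0.0025,-0.0,0.0,-0.0,1],[0.0161,0.0001,0.0025,-0.0,0.0,-0.0,1]]
```

View pics/w2.png

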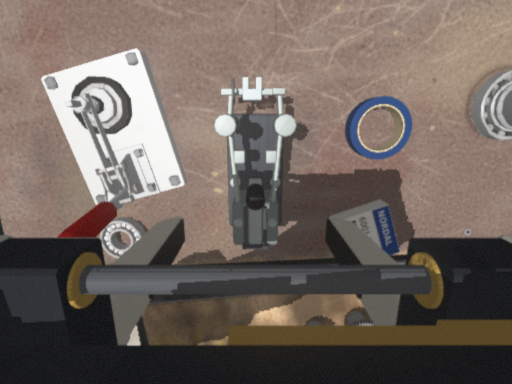

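>>> arm_command([
  [0.016,0,0,0,0,0,1],
  [0.016,0,0,0,0,0,1],
  [0.016,0,0,0,0,0,1],
  [0.0162,0.0004,0,0,0,0,1],
  [0,0,0,0,0,0,1],
  [0,0,0,0,0,0,1],
  [0,0,0,0,0,0,1],
  [0,0,0,0,0,0,1],
])

```text
t: 8.75
tcp_pos: [594.0, 391.4, 156.1]
tool_rot: [3.142, 0.001, 1.517]
contact_force: [0.2, -0.3, -0.7]
opening: 1.002
grasp_force: 0.0
```

Run:
```python
from h import *
s=observe();print(s['t'],s['tcp_pos'],s['tool_rot'],s['opening'])
P,d=read_camera("wrist")
c=P[20:200,170:340];cv2.imwrite("pics/w3.png",cv2.resize(c,None,fx=3.3,fy=3.3,interpolation=cv2.INTER_CUBIC)[...,::-1])
plan([593.35,392.3,62],1.518,7,1)
```

```text
8.75 [593.99292997 391.44571555 156.13669395] [3.14152589e+00 7.59047068e-04 1.51684413e+00] 1.0015824090528374
[[0.0001,-0.0001,0.0135,0.0,0.0,-0.0,1],[0.0001,-0.0001,0.0135,0.0,0.0,-0.0,1],[0.0001,-0.0001,0.0135,0.0,0.0,-0.0,1],[0.0001,-0.0001,0.0135,0.0,0.0,-0.0,1],[0.0001,-0.0001,0.0135,0.0,0.0,-0.0,1],[0.0001,-0.0001,0.0135,0.0,0.0,-0.0,1],[0.0001,-0.0001,0.0135,0.0,0.0,-0.0,1]]
```

View pics/w3.png

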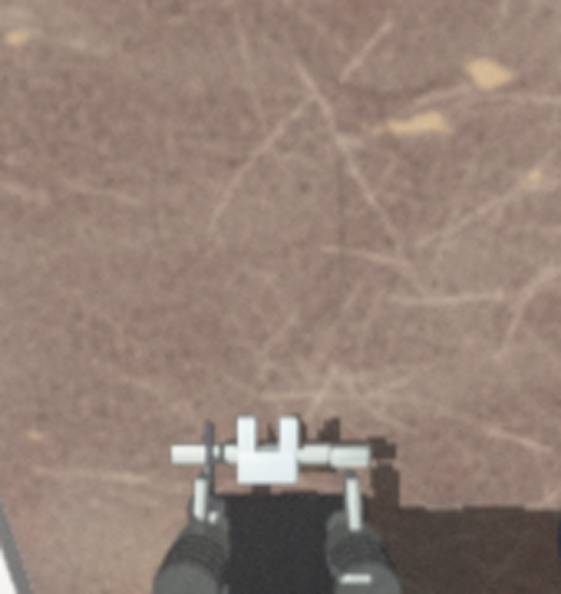

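Run:
```python
from h import *
s=observe()
f=lambda x,y,h:onplane("wrist",[[170+(x+.5)/3.3-.5,20+(y+.5)/3.3-.5]],h,s)[0]
ys=np.array([.9986,-.052,0]);o=np.array([593.35,392.15,0])
for h in(52,55):
    n=f(267.5,438,h);print(h,n,(n-o)@ys)
p=f(209,435,56);print(p,(p-o)@ys)
g0=40-((f(267.5,438,52)-p)@ys);S=(40-g0)/131;print("gap",g0,"sum",S,"width",66-95*S)
print([( f(a,438,52)-o)@ys for a in(237,254,281,298)])
```

```text
52 [592.70310457 427.72456293  52.        ] -2.495867051281574
55 [592.76188817 428.09627865  55.        ] -2.4564949634665054
[575.57257281 430.03721672  56.        ] -19.722674058733055
gap 22.77319299254852 sum 0.1315023435683319 width 53.50727736100847
[np.float64(-11.650951111945606), np.float64(-6.548256509228692), np.float64(1.5567434070329738), np.float64(6.6603450510410145)]
```

>>> arm_command([
  [0.0001,-0.0001,0.0135,0,0,0,1],
  [0.0001,-0.0001,0.0135,0,0,0,1],
  [0.0001,-0.0001,0.0135,0,0,0,1],
  [0.0001,-0.0001,0.0135,0,0,0,1],
  [0.0001,-0.0001,0.0135,0,0,0,1],
  [0.0001,-0.0001,0.0135,0,0,0,1],
  [0.0001,-0.0001,0.0135,0,0,0,1],
  [0,0,0,0,0,0,1],
  [0,0,0,0,0,0,1],
], squeeze=30)

```text
t: 9.55
tcp_pos: [592.8, 392.8, 60.5]
tool_rot: [-3.14, 0.001, 1.518]
contact_force: [0.0, -0.5, 0.8]
opening: 1.001
grasp_force: 0.0
```

>>> arm_command([
  [0,0,0,0,0,0,0.5],
  [0,0,0,0,0,0,0.45],
  [0,0,0,0,0,0,0.4],
  [0,0,0,0,0,0,0.35],
  [0,0,0,0,0,0,0.3],
  [0,0,0,0,0,0,0.25],
  [0,0,0,0,0,0,0.2],
  [0,0,0,0,0,0,0.18],
  [0,0,0,0,0,0,0.18],
  [0,0,0,0,0,0,0.18],
  [0,0,0,0,0,0,0.18],
  [0,0,0,0,0,0,0.18],
], squeeze=30)

```text
t: 10.55
tcp_pos: [593.5, 394.1, 62.2]
tool_rot: [3.141, -0.001, 1.518]
contact_force: [-1.1, 4.0, 5.4]
opening: 0.594
grasp_force: 6.3
```

Run:
```python
from h import *
s=observe();print(s['t'],s['tcp_pos'],s['tool_rot'],s['opening'],s['grasp_force'],s['contact_force'])
P,d=read_camera("wrist")
c=P[0:200,170:340];cv2.imwrite("pics/w4.png",cv2.resize(c,None,fx=3,fy=3,interpolation=cv2.INTER_CUBIC)[...,::-1])
```

```text
10.55 [593.50410886 394.11646699  62.22744317] [ 3.14068998e+00 -1.46196256e-03  1.51810308e+00] 0.593593901174902 6.3085319101810455 [-1.05804501  3.98325507  5.37115532]
```

View pics/w4.png

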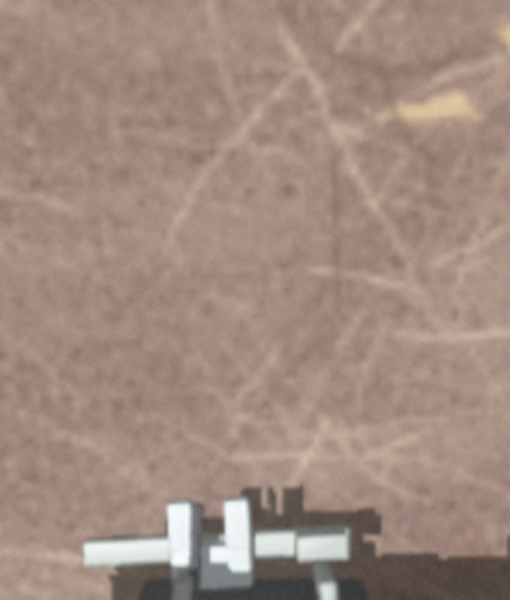

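Run:
```python
from h import *
P,d=read_camera("wrist")
c=P[158:215,190:295];a=cv2.resize(c,None,fx=7,fy=7,interpolation=cv2.INTER_NEAREST)[...,::-1]
cv2.imwrite("pics/w5.png",a)
for t in("pointer","notch"):
    for r in trace("wrist",t)[:2]:print(t,r["p"],r["bbox"])
s=observe()
for y in(166,170,174,178,182,186,190,194,198):print(y,P[y,220:258].mean(1).astype(int).tolist())
```

```text
pointer 0.83 [203.9, 165.4, 245.6, 324.3]
notch 0.71 [226.6, 165.5, 255.2, 193.5]
166 [145, 151, 157, 154, 149, 146, 143, 139, 142, 139, 142, 142, 139, 135, 144, 145, 143, 139, 139, 136, 136, 136, 135, 135, 142, 144, 147, 150, 158, 165, 166, 166, 126, 90, 81, 85, 96, 141]
170 [150, 145, 144, 149, 149, 180, 239, 248, 247, 246, 245, 245, 242, 193, 130, 109, 107, 106, 125, 133, 136, 136, 138, 145, 179, 237, 246, 246, 245, 243, 243, 242, 196, 117, 81, 77, 75, 83]
174 [145, 149, 148, 143, 137, 131, 227, 244, 245, 244, 243, 243, 241, 188, 127, 113, 105, 86, 79, 80, 80, 82, 79, 82, 123, 226, 243, 244, 243, 241, 242, 242, 216, 136, 88, 84, 85, 84]
178 [133, 133, 129, 124, 124, 134, 219, 242, 243, 243, 241, 241, 238, 178, 123, 109, 99, 98, 102, 103, 101, 101, 109, 146, 171, 226, 240, 242, 240, 240, 239, 239, 223, 153, 122, 182, 203, 206]
182 [238, 238, 237, 237, 237, 234, 229, 238, 242, 240, 241, 240, 238, 179, 123, 109, 99, 116, 127, 136, 195, 216, 216, 216, 221, 225, 234, 236, 234, 235, 237, 236, 223, 157, 135, 208, 225, 225]
186 [209, 208, 205, 200, 201, 198, 199, 235, 247, 248, 247, 246, 226, 160, 116, 109, 98, 123, 131, 147, 227, 239, 240, 240, 240, 240, 240, 240, 241, 241, 241, 241, 230, 172, 112, 100, 100, 103]
190 [86, 88, 89, 88, 86, 86, 88, 112, 125, 117, 107, 105, 96, 80, 73, 71, 91, 124, 130, 131, 131, 131, 131, 129, 131, 130, 144, 183, 197, 197, 198, 196, 188, 144, 101, 82, 83, 84]
194 [63, 66, 63, 60, 62, 65, 64, 81, 98, 106, 109, 109, 106, 97, 80, 73, 96, 121, 128, 125, 128, 130, 127, 131, 127, 126, 127, 125, 126, 125, 125, 124, 123, 113, 79, 62, 63, 61]
198 [67, 65, 64, 65, 66, 69, 70, 89, 105, 109, 110, 110, 107, 94, 71, 65, 63, 63, 63, 64, 62, 65, 61, 61, 64, 65, 64, 63, 65, 63, 65, 63, 64, 60, 64, 63, 67, 64]
```

View pics/w5.png

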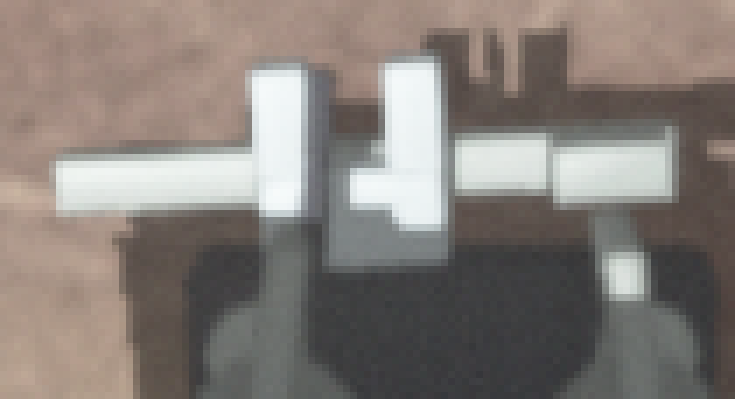

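>>> arm_command([
  [0,0,0,0,0,0,0.16],
  [0,0,0,0,0,0,0.14],
  [0,0,0,0,0,0,0.137],
  [0,0,0,0,0,0,0.137],
  [0,0,0,0,0,0,0.137],
  [0,0,0,0,0,0,0.137],
])

```text
t: 11.25
tcp_pos: [593.5, 394.3, 62.2]
tool_rot: [3.141, -0.002, 1.518]
contact_force: [0.9, 4.2, 6.1]
opening: 0.571
grasp_force: 6.9
```

Run:
```python
from h import *
s=observe();print(s['t'],s['tcp_pos'],s['opening'],s['grasp_force'],s['contact_force'])
P,d=read_camera("wrist")
c=P[158:215,190:295];cv2.imwrite("pics/w6.png",cv2.resize(c,None,fx=7,fy=7,interpolation=cv2.INTER_NEAREST)[...,::-1])
for y in(168,170,172,174,176,178,186,190):print(y,P[y,222:258].mean(1).astype(int).tolist(),d[y,222:258].astype(int).tolist())
```

```text
11.25 [593.47211142 394.29662217  62.22153399] 0.5708871747626733 6.895052567124367 [0.93919443 4.17652044 6.11792812]
168 [151, 156, 175, 186, 195, 197, 201, 203, 198, 148, 141, 147, 145, 136, 117, 107, 105, 115, 135, 149, 194, 234, 242, 241, 241, 241, 240, 235, 168, 101, 83, 80, 79, 80, 87, 133] [235, 236, 179, 179, 178, 177, 179, 178, 177, 179, 236, 236, 236, 236, 174, 173, 174, 175, 235, 235, 179, 178, 177, 179, 179, 178, 179, 179, 179, 236, 235, 237, 236, 236, 237, 235]
170 [148, 192, 241, 247, 247, 245, 246, 246, 242, 187, 140, 139, 143, 133, 119, 111, 111, 108, 130, 140, 190, 240, 247, 246, 245, 244, 243, 241, 188, 113, 85, 75, 78, 76, 86, 125] [238, 178, 177, 178, 178, 178, 179, 178, 178, 180, 237, 236, 238, 237, 174, 174, 173, 175, 236, 236, 179, 179, 178, 179, 178, 178, 179, 179, 179, 235, 237, 237, 237, 236, 237, 237]
172 [148, 172, 237, 247, 247, 245, 244, 244, 244, 206, 147, 135, 116, 100, 110, 110, 105, 95, 100, 106, 152, 234, 246, 245, 244, 242, 242, 241, 202, 125, 85, 77, 79, 76, 80, 81] [238, 180, 178, 179, 178, 180, 179, 179, 179, 179, 183, 236, 237, 236, 174, 174, 
[... 1190 characters left out ...]
3, 234, 247, 248, 248, 248, 247, 247, 247, 245, 225, 157, 119, 107, 95, 140, 227, 240, 241, 240, 240, 240, 240, 238, 239, 240, 234, 183, 121, 119, 117, 124, 123, 122] [190, 189, 189, 181, 182, 181, 181, 183, 181, 181, 181, 181, 180, 175, 176, 176, 177, 181, 181, 181, 181, 181, 181, 182, 182, 182, 182, 182, 182, 181, 240, 240, 241, 240, 240, 241]
190 [88, 88, 89, 107, 125, 129, 131, 131, 131, 119, 111, 106, 94, 76, 70, 70, 92, 122, 130, 132, 131, 130, 130, 135, 129, 128, 131, 136, 177, 161, 119, 87, 79, 81, 82, 82] [241, 241, 242, 184, 182, 182, 182, 182, 181, 180, 180, 180, 180, 177, 176, 176, 181, 182, 182, 183, 182, 183, 182, 183, 183, 183, 182, 182, 182, 181, 241, 240, 242, 241, 242, 241]
```

View pics/w6.png

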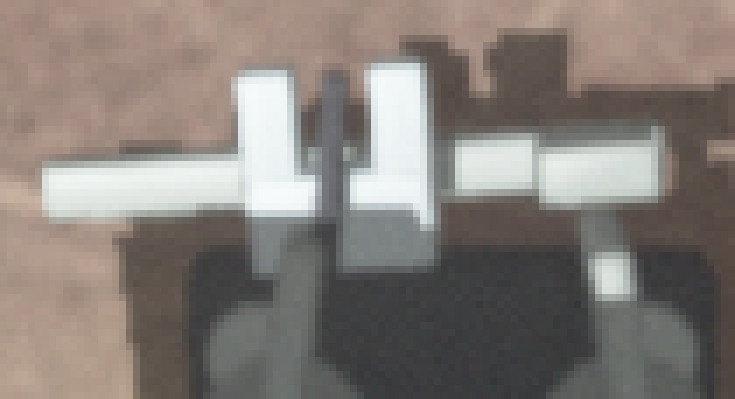

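>>> arm_command([
  [0,0,0,0,0,0,0.138],
  [0,0,0,0,0,0,0.138],
  [0,0,0,0,0,0,0.138],
  [0,0,0,0,0,0,0.138],
  [0,0,0,0,0,0,0.138],
  [0,0,0,0,0,0,0.138],
  [0,0,0,0,0,0,0.138],
  [0,0,0,0,0,0,0.138],
])

```text
t: 11.97
tcp_pos: [593.5, 394.3, 62.2]
tool_rot: [3.141, -0.002, 1.518]
contact_force: [-1.0, 3.6, 5.4]
opening: 0.571
grasp_force: 6.8
```

Run:
```python
from h import *
s=observe();print(s['t'],s['opening'],s['grasp_force'])
P,d=read_camera("wrist")
for y in(172,174,176,178):print(y,d[y,222:258].astype(int).tolist())
ok=d[174,235:239].max()<178
print(ok)
if ok: print(job_done())
```

```text
11.9667 0.5714286825076199 6.842295750975609
172 [238, 238, 178, 178, 178, 180, 179, 178, 178, 180, 183, 237, 238, 173, 173, 174, 174, 237, 237, 237, 181, 180, 179, 179, 179, 181, 179, 179, 179, 238, 236, 237, 238, 237, 236, 238]
174 [238, 238, 179, 177, 179, 178, 180, 180, 180, 180, 182, 237, 237, 175, 174, 174, 175, 237, 238, 237, 237, 180, 180, 179, 178, 179, 179, 179, 180, 237, 237, 238, 238, 238, 239, 237]
176 [237, 239, 179, 180, 180, 181, 179, 180, 180, 179, 181, 239, 237, 175, 174, 175, 174, 238, 238, 237, 239, 179, 179, 179, 179, 180, 180, 181, 180, 237, 238, 238, 238, 190, 191, 190]
178 [192, 191, 179, 180, 180, 180, 181, 180, 180, 179, 180, 188, 188, 174, 175, 174, 176, 187, 188, 188, 187, 180, 179, 180, 180, 180, 179, 179, 179, 185, 187, 187, 188, 188, 187, 186]
True
the job is handed in; nothing more can be done
None
```

I slid the lock to its end stop at the heel, then squeezed the posts until the pointer stood within about 0.4 mm of the notch middle (wrist camera), and handed the job in at about 12 s with the gripper still holding steady; I did not re-measure the loose things at the end, but no move went near them.

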